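# Put the bench kit back on its outlines

## Robot

A 6-joint arm with a two-finger parallel gripper is mounted at the origin on the work surface. World frame = base frame: x ahead of the robot, y to its left, z up, the work surface at z = 0. Lengths are in m, angles in rad, forces in N, time in s.
With the tool pointing down it reaches from about 0.35 to 0.725 m from the base axis. Payload 6 kg.
Tool frame: the origin (TCP) lies at the very end of the fingers, on their centre line; the grasp point (between the pads) lies grasp_offset behind it (grasp_offset is the distance from the TCP to the grasp point, in m); z points along the fingers, y is the line along which they close (so a half turn about z gives the same grasp; the last joint's range is limited). The gripper opens to 85 mm and grips with 20 to 120 N. Pads are 22 mm wide; open, the fingers measure 114 mm over their backs; the gripper's body (76 mm by 85 mm) begins 54 mm behind the grasp point. The pads swing forward as they close: fully open they stand 13 mm farther back than shut.
Start: joints at [1.537, 0.04, 0.085, 0, -1.615, -0.334], TCP at [0.216, 0.56, 0.231] pointing down, gripper open.
Joint ranges: [-2.56, 2.56], [-1.29, 2.01], [-1.08, 1.49], [-3.29, 1.98], [-2.81, -0.18], [-2.99, 2.99]. Speed limits (rad/s): [2.57, 2.57, 3.01, 3.14, 3.14, 3.14].

## Interface

Orientations are given as a unit quaternion [w, x, y, z].
In Python, from rig import * gives the robot as it stands.
- The arm moves only by the tool apply_moves, never from a script. Its argument "series" is a list of rows, each a list of 4 numbers: the shift along the world's x, y, z in cm, then the turn about the world's z in rad. In form: [[x, y, z, spin], ...]. A call has 1 to 20 rows; each row is the pose to reach, as a shift and turn from the pose commanded when the call began; what a row does not reach only later rows make up. A row lasts 1/10 s, in which the tool goes at most 50 mm and 8.59 degrees, less where a joint would pass 70% of its speed; a pose out of reach is approached as far as the arm can. A call with a gripper value outside its range is refused whole. "claw" is the opening, from 0 (shut) to 1 (fully open), set as the call begins (left out, the last holds). The fingers move at their own pace and stop on an object; "squeeze" is the grip in N (left out, the last holds). Time passes only in rows, so rows that repeat a pose let the fingers close. It gives the time, the measured TCP pose, the force, the opening and the grip force at its end, in the units of the state.
- read_state(): the state, without advancing time (a new reading comes with each control period).
- read_camera(name): name is "side" or "top" or "wrist"; returns a dict with "image" (420x560x3 uint8, red, green, blue), "depth" (420x560 float32, m along the optical axis (not along the pixel's ray), 0 where there is no reading), "mtx" (3x3 intrinsics, pixels), "cam_to_world" (4x4, takes a point from camera to world coordinates). Camera axes: x right, y down, z forward; pixel columns grow to the right and rows downward; lengths in m; the calibration is good to about 2 mm. A picture is of the moment at which its call begins.
- sign_off(): hands the job in; it is judged then, once.
The state is a dict: "time_s": time; "joint_pos": joint angles; "qvel": joint speeds; "effort": joint torques, N m; "eef_pos": TCP position; "tcp_rot": TCP orientation; "contact_force": force on the tool from outside, world axes, zero at the start; "ft_torque": the same for the moment, N m; "gripper_width": finger opening in m; "grip_force": force on a finger pad.
Only numpy, scipy, OpenCV 4.12 (cv2) and the standard library are available. Lean on these libraries where they do the work, as an engineer would, in place of code of your own. Each camera call takes 0.05 s, during which the arm holds its last target. There are 200 camera calls.

## Task

Put the bench kit back on the rubber tiles, each thing centred on the outline of its own colour: the solder spool standing on the green ring, the multimeter lying face up and squarely in the yellow rectangle (either way round), the tall blue cup standing upright on the blue ring and the short red cup upright on the red ring. The spool was left on the multimeter's tile and the blue cup is nested in the red one. Leave the battery and the amber jar where they are.

Things in the scene. Friction and masses are not known exactly. Their poses are not given: they have to be found in the camera images.
- tall_cup: tall blue plastic parts cup, open at the top, empty: height 76 mm, outer diameter 41 mm at the foot widening evenly to 50 mm at the rim, wall 3 mm, 35 to 70 g. It starts nested loosely inside the short red cup, standing on that cup's inner floor, so its top 34 mm stand clear above the red rim (blue rim 80 mm, red rim 46 mm above the bench). Origin: centre of its underside, z up along its axis.
- short_cup: short red plastic parts cup, open at the top: height 46 mm, outer diameter 52 mm at the foot widening evenly to 60 mm at the rim, wall 3 mm, floor 4 mm thick, 42 to 84 g. It starts standing on the bench with the tall blue cup inside it. Origin: centre of its underside, z up along its axis.
- spool: spool of solder wire standing on end: green flanges of 56 mm diameter, 5 mm thick, at top and bottom, silver winding of 46 mm between, height 40 mm, 175 to 350 g. It starts standing on the yellow-outlined tile, where it does not belong. Origin: centre of its underside, z up along its axis.
- meter: yellow pocket multimeter with a black face, lying face up on the bench: 56 mm wide (its x), 104 mm long (its y, the display at the +y end), 28 mm thick, 140 to 280 g. Origin: centre of its underside, z up.
- blue_tile: fixed round grey rubber tile, 96 mm across, lying on the bench, with a painted blue ring (inner diameter 48 mm, line 8 mm wide) centred on it: the outline for the tall blue cup. Its flat top, on which the thing stands, is 4 mm above the bench. Origin: centre of its underside, z up.
- red_tile: fixed round grey rubber tile, 96 mm across, lying on the bench, with a painted red ring (inner diameter 60 mm, line 8 mm wide) centred on it: the outline for the short red cup. Its flat top, on which the thing stands, is 4 mm above the bench. Origin: centre of its underside, z up.
- green_tile: fixed round grey rubber tile, 96 mm across, lying on the bench, with a painted green ring (inner diameter 64 mm, line 8 mm wide) centred on it: the outline for the green solder spool. Its flat top, on which the thing stands, is 4 mm above the bench. Origin: centre of its underside, z up.
- yellow_tile: fixed rectangular grey rubber tile, 88 mm (its x) by 136 mm (its y), lying on the bench, with a painted yellow rectangle (inside 60 by 108 mm, line 8 mm wide) centred on it: the outline for the multimeter, whose length goes along the tile's y, either way round. Its flat top is 4 mm above the bench. The solder spool stands on it at the start. Origin: centre of its underside, z up.
- cell: bystander, to be left alone: a loose large black and copper battery cell standing on end, diameter 33 mm, height 61 mm. Origin: centre of its underside, z up.
- flux_jar: bystander, to be left alone: a small loose amber jar with a white cap, diameter 46 mm, height 38 mm. Origin: centre of its underside, z up.

How it is judged:
At the end, for the whole second after the job is handed in: Blue cup, red cup, spool and meter (face up) each on the tile of its colour: centre within 12 mm, resting on the tile (underside under 9 mm above the bench), upright within 0.15 rad, meter along the tile within 0.2 rad either way round, all released and at rest (horizontal distance between tall_cup and blue_tile below 0.012 m and z of tall_cup in the frame of blue_tile below 0.009 m and angle between each of tall_cup, short_cup, spool, meter's own z axis and vertical below 0.15 rad and linear speed of each of tall_cup, short_cup, spool, meter below 0.02 m/s and angular speed of each of tall_cup, short_cup, spool, meter below 0.3 rad/s and horizontal distance between short_cup and red_tile below 0.012 m and z of short_cup in the frame of red_tile below 0.009 m and horizontal distance between spool and green_tile below 0.012 m and z of spool in the frame of green_tile below 0.009 m and horizontal distance between meter and yellow_tile below 0.012 m and z of meter in the frame of yellow_tile below 0.009 m and angle between the y axis of meter and the y axis of yellow_tile, either way round below 0.2 rad); the robot touches nothing.
It fails at once if the battery or the amber jar is pushed more than 30 mm away or knocked over (distance of any of cell, flux_jar from where it was at the start of the episode above 0.03 m or angle between any of cell, flux_jar's own z axis and vertical above 0.6 rad).
It also fails if it takes over 112 s, if anything falls off the work surface, if the arm or the gripper's body presses on something with over 40 N, if the wrist force passes 120 N, or if a joint passes its speed limit or range.

## Working session

There is one attempt and no reset: what is moved stays moved. The work goes in short steps, Python scripts to look and compute and a tool call to move; the robot and the scene stay as the last step left them, time stands still between calls to the robot, and variables do not carry over. Pictures are saved under pics/ and viewed, at most 14 in all, crops included, and the job is handed in when it is done.

Besides the shell and the picture viewer there is one more tool, called after "Emit:" in YAML: its name, and indented under it one key for each argument. apply_moves: Moves the arm, as the interface text tells. Its arguments: {"type":"object","properties":{"series":{"type":"array","items":{"type":"array","items":{"type":"number"}}},"claw":{"type":"number"},"squeeze":{"type":"number"}},"required":["series"]}

```bash
mkdir -p pics; ls; python3 - <<'E'
from rig import *
import cv2
s=read_state(); print({k:s[k] for k in s})
for n in ("top","side"):
    c=read_camera(n); cv2.imwrite(f"pics/{n}0.png",c["image"][:,:,::-1]); print(n,c["mtx"],c["cam_to_world"])
E
```

```text
pics
{'time_s': 0.0, 'joint_pos': array([ 1.53669821e+00,  4.08316808e-02,  8.38089129e-02, -4.51068836e-04,
       -1.61548111e+00, -3.33744950e-01]), 'qvel': array([ 1.37036855e-03,  3.74793734e-04, -2.02909910e-03,  1.23724110e-03,
        9.34273543e-04, -9.54760574e-05]), 'effort': array([-5.35390143e-05, -3.68206251e+01,  3.47418308e+01,  6.93233371e+00,
       -5.27064331e-03, -1.57740061e-07]), 'eef_pos': array([0.21554673, 0.55960351, 0.23026902]), 'tcp_rot': array([ 8.77841757e-04,  9.83135483e-01, -1.82876575e-01, -9.53562809e-05]), 'contact_force': array([-0.77984279,  0.30282656,  0.0858975 ]), 'ft_torque': array([-0.00899164,  0.00438912,  0.02619293]), 'grip_force': 0.0, 'gripper_width': 0.08525427726122294}
top [[448.91175902   0.         276.06900886]
 [  0.         448.91175902 206.08439462]
 [  0.           0.           1.        ]] [[ 0.01278925 -0.98955756  0.14356971  0.3474977 ]
 [-0.99987357 -0.01401296 -0.0075155   0.00243139]
 [ 0.00944886 -0.14345545 -0.98961167  1.08811167]
 [ 0.          0.          0.          1.        ]]
side [[407.67528067   0.         280.79453711]
 [  0.         407.67528067 214.44361221]
 [  0.           0.           1.        ]] [[ 0.80845846 -0.31302818  0.49840573  0.126734  ]
 [-0.58809491 -0.46306584  0.66310965 -0.51001891]
 [ 0.02322267 -0.82920648 -0.55845978  0.47632529]
 [ 0.          0.          0.          1.        ]]
```

View pics/top0.png

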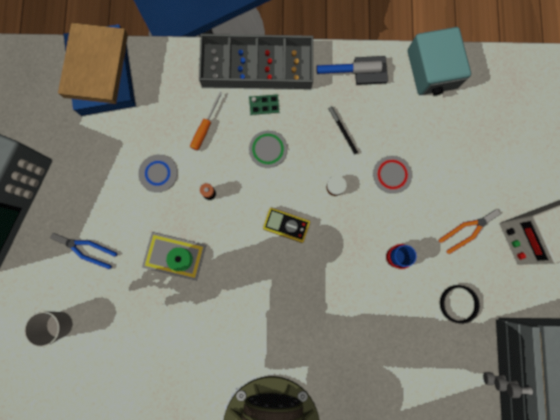

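View pics/side0.png

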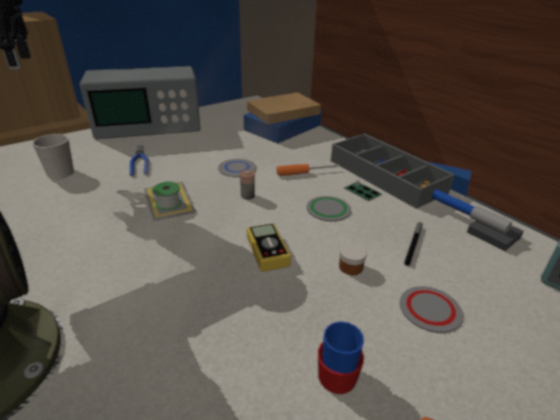

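The top view shows the blue ring (157,173), green ring (267,149), red ring (392,174), yellow tile (174,256) with the spool (178,259), meter (286,225), nested cups (401,256), battery (208,190) and jar (337,185). The side view shows the same layout. Next I'll measure by colour.

```bash
cat > h.py <<'E'
from rig import *
import cv2, numpy as np
R={'red':[((0,130,60),(7,255,255)),((172,130,60),(180,255,255))],'green':[((45,80,40),(85,255,255))],
'blue':[((105,110,50),(125,255,255))],'yellow':[((20,110,70),(34,255,255))]}
def mask(im,col):
    h=cv2.cvtColor(im,cv2.COLOR_RGB2HSV); m=np.zeros(im.shape[:2],np.uint8)
    for lo,hi in R[col]: m|=cv2.inRange(h,lo,hi)
    return m
def ray(c,uv,z):
    M=c["cam_to_world"]; d=M[:3,:3]@np.linalg.inv(c["mtx"])@np.array([uv[0],uv[1],1.]); o=M[:3,3]
    return o+d*(z-o[2])/d[2]
def blobs(c,col,box=None,amin=40):
    m=mask(c["image"],col)
    if box: k=np.zeros_like(m); x0,y0,x1,y1=box; k[y0:y1,x0:x1]=1; m*=k
    cs,_=cv2.findContours(m,cv2.RETR_EXTERNAL,cv2.CHAIN_APPROX_NONE)
    return sorted([q for q in cs if cv2.contourArea(q)>amin],key=cv2.contourArea,reverse=True)
def onplane(c,q,z): return np.float32([ray(c,p[0],z)[:2] for p in q])
def proj(c,p):
    M=np.linalg.inv(c["cam_to_world"]); q=c["mtx"]@(M[:3,:3]@np.array(p)+M[:3,3]); return q[:2]/q[2]
E
python3 - <<'E'
from h import *
T=read_camera("top")
def rep(n,col,box,z):
    for q in blobs(T,col,box)[:2]:
        w=onplane(T,q,z); r=cv2.minAreaRect(w*1000); c,rad=cv2.minEnclosingCircle(w)
        e=cv2.fitEllipse(w*1000)
        print(n,'rect',np.round(r[0],1),np.round(r[1],1),round(r[2],1),'| ell',np.round(e[0],1),np.round(e[1],1))
rep('bluering','blue',(130,145,185,200),.004)
rep('greenring','green',(240,125,295,175),.004)
rep('redring','red',(365,145,420,200),.004)
rep('ytile','yellow',(135,225,210,285),.004)
rep('spool','green',(150,235,210,280),.04)
rep('meter','yellow',(255,200,320,250),.02)
rep('bluecup','blue',(380,235,425,275),.08)
rep('redcup','red',(380,235,425,275),.046)
for n,u,z in(('cell',(208,190),.061),('jar',(337,185),.038)): print(n,ray(T,u,z))
E
python3 - <<'E'
import cv2
im=cv2.imread('pics/top0.png')
cv2.imwrite('pics/crop0.png',cv2.resize(im[125:285,130:430],None,fx=2.6,fy=2.6,interpolation=cv2.INTER_CUBIC))
E
```

```text
bluering rect [583.1 288.2] [60.7 58.9] 2.7 | ell [583.7 288. ] [60.3 60.5]
greenring rect [649.3  17.3] [74.2 77.1] 0.9 | ell [649.5  17.4] [75.5 76.9]
redring rect [ 589.2 -292.5] [70.7 72.3] 0.8 | ell [ 589.1 -291.8] [71.8 72.5]
ytile rect [380.7 238.1] [124.3  76.3] 77.3 | ell [380.8 237.9] [ 85.1 148.8]
spool rect [372.7 217.6] [50.6 60.3] 0.7 | ell [372.7 217.7] [52.2 60.1]
meter rect [457.8 -30.5] [102.2  56.2] 72.2 | ell [457.9 -30.6] [ 61.7 122.1]
bluecup rect [ 385.7 -291.7] [45.  55.5] 14.6 | ell [ 385.8 -291.8] [44.7 55.2]
redcup rect [ 383.5 -277.8] [53.6 30.1] 6.3 | ell [ 388.3 -308.8] [56.8 88.6]
cell [0.53198532 0.15307365 0.061     ]
jar [ 0.5526681  -0.15009142  0.038     ]
```

View pics/crop0.png

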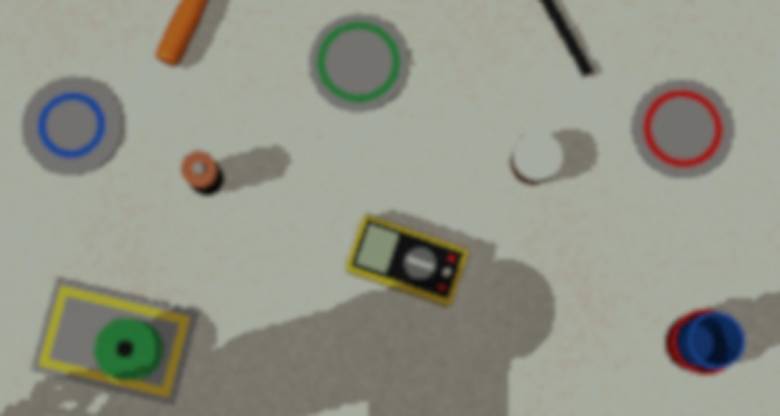

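```bash
python3 -c "
from rig import *
print(grasp_offset)"; ls .
```

```text
0.0187
h.py
pics
```

Emit:
apply_moves:
  series:
    - [15.7,-34.2,-3,-0.7]
    - [15.7,-34.2,-3,-0.7]
    - [15.7,-34.2,-3,-0.7]
    - [15.7,-34.2,-3,-0.7]
    - [15.7,-34.2,-3,-0.7]
    - [15.7,-34.2,-3,-0.7]
    - [15.7,-34.2,-3,-0.7]
    - [15.7,-34.2,-3,-0.7]
    - [15.7,-34.2,-3,-0.7]
    - [15.7,-34.2,-3,-0.7]
    - [15.7,-34.2,-3,-0.7]
    - [15.7,-34.2,-3,-0.7]
  claw: 1
  squeeze: 60

```text
time_s: 1.35
eef_pos: [0.3724, 0.2186, 0.2011]
tcp_rot: [0.0, 0.861, -0.508, -0.0]
contact_force: [-0.0, 0.1, -0.8]
gripper_width: 0.0855
grip_force: 0.0
```

```bash
cat >> h.py <<'E'
def snap(n,f):
    c=read_camera(n); cv2.imwrite(f"pics/{f}.png",c["image"][:,:,::-1]); return c
E
python3 - <<'E'
from h import *
s=read_state(); print(s['joint_pos'],s['eef_pos'],s['tcp_rot'],s['time_s'])
W=snap("wrist","w1"); print(np.round(W["cam_to_world"],3))
for col,z in(('green',.044),('yellow',.004)):
    for q in blobs(W,col)[:2]:
        w=onplane(W,q,z)*1000; print(col,cv2.contourArea(q),cv2.minAreaRect(w),cv2.fitEllipse(w)[:2])
E
```

```text
[ 1.00313841e+00 -4.27759860e-01 -3.72939902e-01 -1.68906357e-04
 -1.62601169e+00 -4.98823639e-01] [0.3723858  0.21861495 0.20114742] [ 1.94683655e-04  8.61166563e-01 -5.08322835e-01 -9.10784618e-05] 1.35
[[-0.876 -0.463 -0.138  0.408]
 [-0.483  0.839  0.25   0.155]
 [ 0.001  0.285 -0.958  0.343]
 [ 0.     0.     0.     1.   ]]
green 3368.0 ((377.0308837890625, 219.1060333251953), (54.824092864990234, 58.50592803955078), 42.852195739746094) ((376.5988464355469, 219.0074005126953), (53.862998962402344, 58.97187805175781))
yellow 2551.5 ((383.6800537109375, 239.0897216796875), (124.38919830322266, 76.30924224853516), 77.20418548583984) ((382.90234375, 238.96507263183594), (84.28466796875, 139.60702514648438))
```

View pics/w1.png

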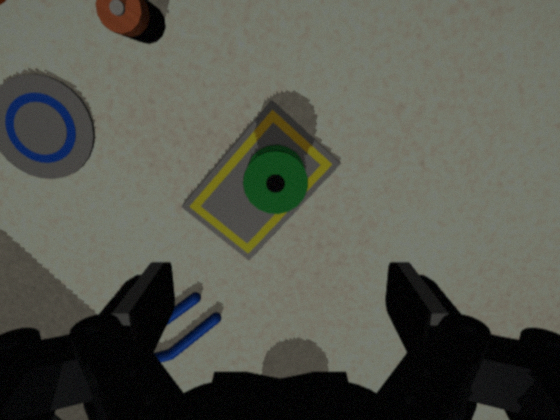

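Wrist view: the spool's top is at (275,183), clear on the tile, with sizes matching. I'm descending to grip it.

Emit:
apply_moves:
  series:
    - [0.2,0.1,-5,0]
    - [0.2,0.1,-10,0]
    - [0.2,0.1,-14,0]
    - [0.2,0.1,-17,0]
    - [0.2,0.1,-19,0]
    - [0.2,0.1,-19,0]
    - [0.2,0.1,-19,0]

```text
time_s: 2.1
eef_pos: [0.3748, 0.2193, 0.012]
tcp_rot: [0.0, 0.861, -0.508, 0.0]
contact_force: [0.6, 0.7, -0.2]
gripper_width: 0.0855
grip_force: 0.0
```

Emit:
apply_moves:
  series:
    - [0,0,0,0]
    - [0,0,0,0]
    - [0,0,0,0]
    - [0,0,0,0]
    - [0,0,0,0]
    - [0,0,0,0]
    - [0,0,0,0]
    - [0,0,0,0]
    - [0,0,0,0]
    - [0,0,0,0]
  claw: 0
  squeeze: 60

```text
time_s: 3.1
eef_pos: [0.3756, 0.2199, 0.0133]
tcp_rot: [-0.002, 0.861, -0.509, 0.0]
contact_force: [-1.8, -0.2, 5.1]
gripper_width: 0.0534
grip_force: 61.7
```

Emit:
apply_moves:
  series:
    - [0,0,1,0]
    - [0,0,3,0]
    - [0,0,7,0]
    - [0,0,12,0]
    - [0,0,13,0]
    - [0,0,13,0]
    - [0,0,13,0]

```text
time_s: 3.8
eef_pos: [0.3741, 0.2186, 0.1401]
tcp_rot: [0.001, 0.861, -0.509, -0.001]
contact_force: [-0.4, -0.1, -1.2]
gripper_width: 0.0533
grip_force: 63.5
```

```bash
python3 - <<'E'
from h import *
s=read_state(); print(s['joint_pos'],s['eef_pos'],s['gripper_width'],s['contact_force'])
W=snap("wrist","w2"); T=snap("top","t2")
for q in blobs(T,'yellow',(135,225,210,285))[:2]: print('ytile',cv2.minAreaRect(onplane(T,q,.004)*1000))
for q in blobs(W,'green')[:2]: print('green',cv2.boundingRect(q))
S=snap("side","s2")
E
```

```text
[ 9.98486497e-01 -4.21435037e-01 -4.78893887e-01 -1.16922726e-03
 -1.51478314e+00 -4.95582791e-01] [0.37410604 0.21861796 0.14011574] 0.053311823837167795 [-0.36450562 -0.11520424 -1.18158201]
ytile ((377.4507141113281, 222.37216186523438), (90.85684967041016, 75.26197814941406), 77.04878997802734)
green (204, 206, 153, 168)
```

View pics/s2.png

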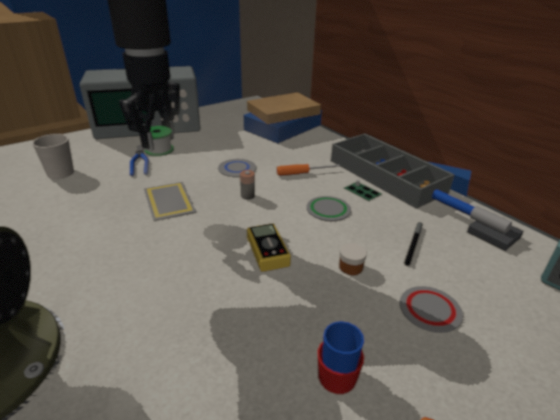

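The spool is held upright at (160,140) and the yellow tile is empty. I'm carrying it to the green ring.

Emit:
apply_moves:
  series:
    - [4,-3,0,-0.1]
    - [8,-6,0,-0.2]
    - [12,-9,0,-0.3]
    - [16,-12,0,-0.4]
    - [20,-15,0,-0.5]
    - [24,-17.5,0,-0.5]
    - [26,-19.2,0,-0.5]
    - [27.5,-20.2,0,-0.5]
    - [27.5,-20.2,0,-0.5]
    - [27.5,-20.2,0,-0.5]

```text
time_s: 4.95
eef_pos: [0.6491, 0.0166, 0.1394]
tcp_rot: [0.001, 0.708, -0.706, -0.001]
contact_force: [-0.3, -0.2, -2.5]
gripper_width: 0.0535
grip_force: 63.7
```

Emit:
apply_moves:
  series:
    - [0,0,-3,0]
    - [0,0,-6,0]
    - [0,0,-9,0]
    - [0,0,-11,0]
    - [0,0,-12,0]
    - [0,0,-12.5,0]
    - [0,0,-12.8,0]
    - [0,0,-12.8,0]
    - [0,0,-12.8,0]

```text
time_s: 5.85
eef_pos: [0.6503, 0.017, 0.0145]
tcp_rot: [-0.001, 0.708, -0.706, 0.001]
contact_force: [0.0, 0.9, -1.8]
gripper_width: 0.0537
grip_force: 63.8
```

Emit:
apply_moves:
  series:
    - [0,0,0,0]
    - [0,0,0,0]
    - [0,0,0,0]
    - [0,0,0,0]
    - [0,0,0,0]
    - [0,0,0,0]
    - [0,0,0,0]
    - [0,0,0,0]
    - [0,0,2,0]
    - [0,0,5,0]
    - [0,0,10,0]
    - [0,0,15,0]
    - [0,0,19,0]
    - [0,0,19,0]
    - [0,0,19,0]
  claw: 1

```text
time_s: 7.35
eef_pos: [0.6501, 0.0171, 0.2045]
tcp_rot: [-0.001, 0.708, -0.706, 0.0]
contact_force: [-0.3, 0.5, -0.5]
gripper_width: 0.0853
grip_force: 0.0
```

```bash
python3 - <<'E'
from h import *
s=read_state(); print(s['joint_pos'],s['eef_pos'])
W=snap("wrist","w3"); T=snap("top","t3")
for n,c in(('w',W),('t',T)):
    q=blobs(c,'green',None if n=='w' else (235,115,300,180))
    for p in q[:3]: print(n,cv2.contourArea(p),cv2.boundingRect(p),cv2.minAreaRect(onplane(c,p,.004)*1000)[:2],cv2.minAreaRect(onplane(c,p,.044)*1000)[:2])
E
```

```text
[ 3.33072507e-01  1.70147121e-01  1.76249720e-01 -3.02158186e-04
 -1.57436129e+00 -3.30097543e-01] [0.65012228 0.01710095 0.2045321 ]
w 5122.0 (238, 131, 82, 82) ((651.7367553710938, 18.2706298828125), (78.91915130615234, 78.73930358886719)) ((651.5526123046875, 9.61355972290039), (69.7007827758789, 69.54194641113281))
w 3194.0 (129, 144, 63, 77) ((766.4094848632812, 28.738544464111328), (48.296409606933594, 72.56127166748047)) ((752.83056640625, 18.858766555786133), (42.655029296875, 64.08555603027344))
t 536.5 (252, 135, 32, 29) ((646.4527587890625, 16.917373657226562), (70.72974395751953, 78.06303405761719)) ((635.4223022460938, 16.38290786743164), (68.12003326416016, 75.18277740478516))
```

View pics/w3.png

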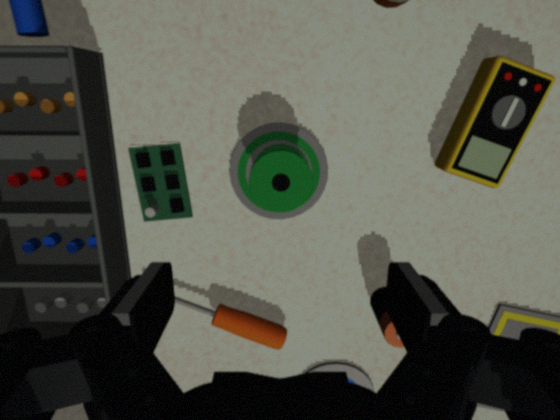

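The spool stands on the green tile, with its hub hole at (281,182). I'm checking that offset and measuring the meter from here.

```bash
python3 - <<'E'
from h import *
W=read_camera("wrist")
print('hole',ray(W,(281,182),.044))
for z in (.014,.028):
  for p in blobs(W,'yellow',(420,40,560,200))[:1]: print('meter',z,cv2.minAreaRect(onplane(W,p,z)*1000))
# black face corners on z=.028
g=cv2.cvtColor(W['image'],cv2.COLOR_RGB2GRAY)
E
```

```text
hole [0.64776242 0.01658845 0.044     ]
meter 0.014 ((454.1987609863281, -28.306262969970703), (106.89629364013672, 57.191680908203125), 71.54312133789062)
meter 0.028 ((462.5114440917969, -29.475154876708984), (102.35553741455078, 54.76234817504883), 71.54304504394531)
```

Emit:
apply_moves:
  series:
    - [-5,-1.2,-2,-0.14]
    - [-10,-2.4,-4,-0.314]
    - [-15,-3.6,-6,-0.314]
    - [-19.1,-4.65,-10,-0.314]
    - [-19.1,-4.65,-14,-0.314]
    - [-19.1,-4.65,-17,-0.314]
    - [-19.1,-4.65,-19.3,-0.314]
    - [-19.1,-4.65,-19.3,-0.314]
    - [-19.1,-4.65,-19.3,-0.314]

```text
time_s: 8.4
eef_pos: [0.4586, -0.03, 0.0104]
tcp_rot: [-0.001, -0.589, 0.808, -0.0]
contact_force: [0.5, 0.1, 1.0]
gripper_width: 0.0857
grip_force: 0.0
```

Emit:
apply_moves:
  series:
    - [0,0,0,0]
    - [0,0,0,0]
    - [0,0,0,0]
    - [0,0,0,0]
    - [0,0,0,0]
    - [0,0,0,0]
    - [0,0,0,0]
    - [0,0,0,0]
    - [0,0,0,0]
  claw: 0
  squeeze: 60

```text
time_s: 9.3
eef_pos: [0.4601, -0.0294, 0.0122]
tcp_rot: [0.001, -0.589, 0.808, -0.001]
contact_force: [-0.0, 1.6, 5.6]
gripper_width: 0.0544
grip_force: 65.9
```

Emit:
apply_moves:
  series:
    - [0,0,1,0]
    - [0,0,3,0]
    - [0,0,7,0]
    - [0,0,11,0]
    - [0,0,12,0]
    - [0,0,12,0]

```text
time_s: 9.9
eef_pos: [0.4595, -0.0293, 0.1324]
tcp_rot: [0.002, -0.589, 0.808, -0.0]
contact_force: [0.6, -0.1, -2.0]
gripper_width: 0.0544
grip_force: 65.0
```

```bash
python3 - <<'E'
from h import *
s=read_state(); print(s['eef_pos'],s['tcp_rot'])
W=snap("wrist","w4"); T=snap("top","t4")
for p in blobs(T,'yellow',(135,225,210,285))[:2]: print('ytile',cv2.minAreaRect(onplane(T,p,.004)*1000))
E
```

```text
[ 0.4595177  -0.02932821  0.13236099] [ 1.76872905e-03 -5.89031403e-01  8.08108111e-01 -3.99134945e-04]
```

View pics/w4.png

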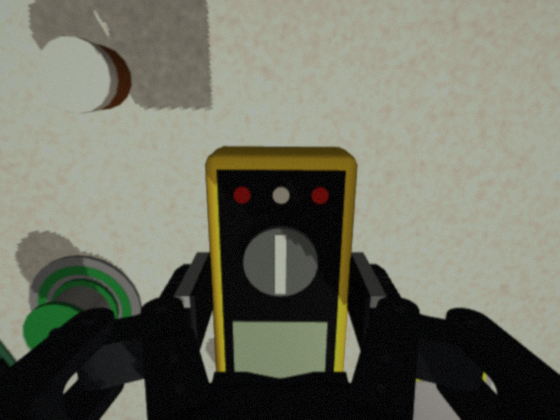

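The meter is gripped squarely and level; I read the green disc at lower left as perspective on the tall spool, and will recheck it. Moving to the yellow tile.

Emit:
apply_moves:
  series:
    - [-1,4,0,0.09]
    - [-2.2,8,0,0.09]
    - [-3.4,12,0,0.09]
    - [-4.6,16,0,0.09]
    - [-5.8,20,0,0.09]
    - [-6.9,24,0,0.09]
    - [-7.5,26,0,0.09]
    - [-7.7,26.8,0,0.09]
    - [-7.7,26.8,0,0.09]
    - [-7.7,26.8,0,0.09]
    - [-7.7,26.8,-3,0.09]
    - [-7.7,26.8,-6,0.09]
    - [-7.7,26.8,-9,0.09]
    - [-7.7,26.8,-10.5,0.09]
    - [-7.7,26.8,-11.2,0.09]
    - [-7.7,26.8,-11.5,0.09]
    - [-7.7,26.8,-11.5,0.09]
    - [-7.7,26.8,-11.5,0.09]

```text
time_s: 11.8
eef_pos: [0.3825, 0.2381, 0.0163]
tcp_rot: [0.001, -0.625, 0.781, -0.0]
contact_force: [0.0, -1.7, 1.4]
gripper_width: 0.0544
grip_force: 65.3
```

Emit:
apply_moves:
  series:
    - [0,0,0,0]
    - [0,0,0,0]
    - [0,0,0,0]
    - [0,0,0,0]
    - [0,0,0,0]
    - [0,0,0,0]
    - [0,0,0,0]
    - [0,0,0,0]
    - [0,0,2,0]
    - [0,0,5,0]
    - [0,0,10,0]
    - [0,0,15,0]
    - [0,0,19,0]
    - [0,0,19,0]
    - [0,0,19,0]
  claw: 1

```text
time_s: 13.3
eef_pos: [0.3818, 0.2388, 0.2059]
tcp_rot: [0.001, -0.625, 0.781, 0.001]
contact_force: [-0.0, -0.5, -0.9]
gripper_width: 0.0856
grip_force: 0.0
```

```bash
python3 - <<'E'
from h import *
s=read_state(); print(s['eef_pos'],s['joint_pos'])
W=snap("wrist","w5"); T=snap("top","t5")
p=blobs(W,'yellow')
for q in p[:3]: print(cv2.contourArea(q),cv2.minAreaRect(onplane(W,q,.004)*1000),cv2.minAreaRect(onplane(W,q,.03)*1000))
E
```

```text
[0.38178309 0.23877976 0.20585168] [ 1.01002677e+00 -3.74038199e-01 -3.25773663e-01 -5.21391159e-04
 -1.61730749e+00 -1.23101733e+00]
9730.0 ((383.4403076171875, 238.84695434570312), (123.22059631347656, 76.27857971191406), 77.26477813720703) ((382.1183776855469, 233.4496612548828), (113.9000015258789, 70.50872802734375), 77.26476287841797)
```

View pics/w5.png

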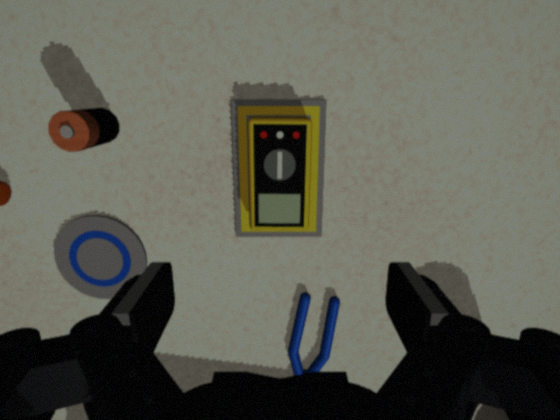

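The meter lies squarely inside the yellow outline (face about (279,174), tile about (280,168)). Now the cups.

Emit:
apply_moves:
  series:
    - [3,-4,0,-0.1]
    - [5,-8,0,-0.2]
    - [6,-12,0,-0.3]
    - [6.5,-16,0,-0.4]
    - [6.8,-20,0,-0.5]
    - [7,-24,0,-0.6]
    - [7,-28,0,-0.7]
    - [6.8,-32,0,-0.8]
    - [6.5,-36,0,-0.9]
    - [5.5,-40,0,-1.0]
    - [4,-44,0,-1.1]
    - [2,-48,0,-1.2]
    - [1,-51,0,-1.3]
    - [0.4,-53,0,-1.3]
    - [0.4,-53,0,-1.3]
    - [0.4,-53,0,-1.3]
    - [0.4,-53,0,-1.3]

```text
time_s: 15.1
eef_pos: [0.3858, -0.291, 0.2045]
tcp_rot: [-0.001, -0.025, 1.0, 0.0]
contact_force: [-0.2, 0.4, 0.6]
gripper_width: 0.0852
grip_force: 0.0
```

```bash
python3 - <<'E'
from h import *
s=read_state(); print(s['eef_pos'],s['joint_pos'])
W=snap("wrist","w6"); T=snap("top","t6")
for q in blobs(W,'blue')[:3]: print('blue',cv2.boundingRect(q),cv2.minAreaRect(onplane(W,q,.08)*1000),cv2.minEnclosingCircle(onplane(W,q,.08)*1000))
for q in blobs(W,'red')[:3]: print('red',cv2.boundingRect(q),cv2.minAreaRect(onplane(W,q,.046)*1000))
E
```

```text
[ 0.38576226 -0.29096121  0.20449053] [-2.27681549e-01 -2.76931211e-01 -2.53722940e-01 -3.51543811e-04
 -1.59526228e+00 -1.29244306e+00]
blue (242, 164, 64, 62) ((388.1246032714844, -295.63092041015625), (48.44489669799805, 48.23219299316406), 2.862215042114258) ((387.26470947265625, -294.8427429199219), 25.772897720336914)
red (237, 323, 68, 55) ((555.8339233398438, -291.25048828125), (66.163330078125, 62.56294250488281), 79.11320495605469)
red (241, 151, 68, 44) ((376.49737548828125, -294.9679260253906), (57.82506561279297, 35.540225982666016), 88.3731918334961)
```

View pics/w6.png

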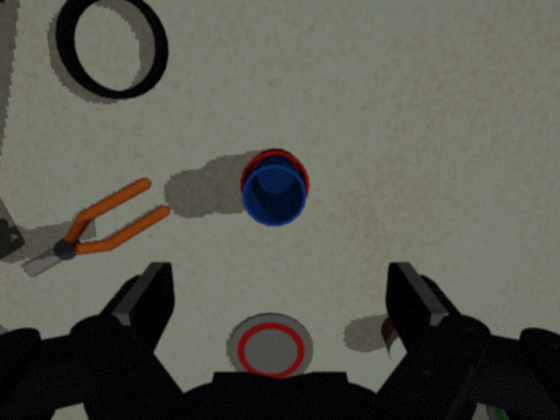

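Wrist view: the blue rim is centred at (274,194), inside the red one. The fingers will close along y, just above the red rim.

Emit:
apply_moves:
  series:
    - [0,-0.25,-4,0]
    - [0,-0.25,-8,0]
    - [0,-0.25,-12,0]
    - [0,-0.25,-14,0]
    - [0,-0.25,-15,0]
    - [0,-0.25,-15.6,0]
    - [0,-0.25,-15.6,0]
    - [0,-0.25,-15.6,0]

```text
time_s: 16.0
eef_pos: [0.3866, -0.2944, 0.0507]
tcp_rot: [0.001, -0.025, 1.0, -0.0]
contact_force: [0.2, -0.3, 0.2]
gripper_width: 0.085
grip_force: 0.0
```

Emit:
apply_moves:
  series:
    - [0,0,0,0]
    - [0,0,0,0]
    - [0,0,0,0]
    - [0,0,0,0]
    - [0,0,0,0]
    - [0,0,0,0]
    - [0,0,0,0]
    - [0,0,0,0]
    - [0,0,0,0]
    - [0,0,0,0]
  claw: 0
  squeeze: 30

```text
time_s: 17.0
eef_pos: [0.3862, -0.2944, 0.0501]
tcp_rot: [0.001, -0.025, 1.0, -0.0]
contact_force: [-0.8, 0.9, 6.1]
gripper_width: 0.0485
grip_force: 30.8
```

Emit:
apply_moves:
  series:
    - [0,0,0.5,0]
    - [0,0,1,0]
    - [0,0,2,0]
    - [0,0,3.5,0]
    - [0,0,5,0]
    - [0,0,7,0]
    - [0,0,9,0]
    - [0,0,11,0]
    - [0,0,12,0]
    - [0,0,12,0]

```text
time_s: 18.0
eef_pos: [0.3865, -0.2945, 0.1715]
tcp_rot: [0.002, -0.025, 1.0, -0.001]
contact_force: [-0.2, 0.4, -0.5]
gripper_width: 0.0482
grip_force: 31.1
```

```bash
python3 - <<'E'
from h import *
s=read_state(); print(s['eef_pos'])
S=snap("side","s7"); T=snap("top","t7")
for q in blobs(T,'red',(375,230,430,285))[:1]: print('redcup',cv2.boundingRect(q),cv2.minAreaRect(onplane(T,q,.046)*1000))
cv2.imwrite("pics/s7c.png",cv2.resize(S["image"][150:420,250:480,::-1],None,fx=2,fy=2))
E
```

```text
[ 0.38646405 -0.29448991  0.1714936 ]
redcup (386, 255, 23, 13) ((372.68792724609375, -284.77569580078125), (48.129798889160156, 28.268712997436523), 44.83538055419922)
```

View pics/s7c.png

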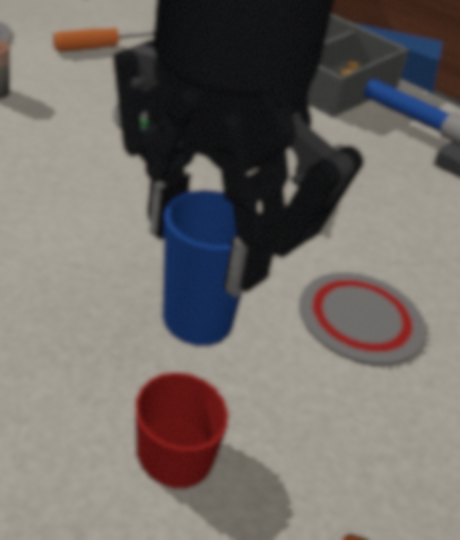

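The blue cup is lifted clear and upright, and the red cup still stands. I'm carrying the blue cup to its ring.

Emit:
apply_moves:
  series:
    - [1,3,0,0]
    - [2.4,7,0,0]
    - [3.8,11,0,0]
    - [5.1,15,0,0]
    - [6.5,19,0,0]
    - [7.9,23,0,0]
    - [9.2,27,0,0]
    - [10.6,31,0,0]
    - [12,35,0,0]
    - [13.3,39,0,0]
    - [14.7,43,0,0]
    - [16,47,0,0]
    - [17.4,51,0,0]
    - [18.7,55,0,0]
    - [19.5,57.3,0,0]
    - [19.9,58.3,0,0]
    - [19.9,58.3,0,0]
    - [19.9,58.3,0,0]
    - [19.9,58.3,0,0]

```text
time_s: 20.0
eef_pos: [0.5846, 0.2878, 0.1694]
tcp_rot: [0.0, -0.024, 1.0, 0.0]
contact_force: [-0.3, 0.3, -0.9]
gripper_width: 0.0483
grip_force: 31.1
```

Emit:
apply_moves:
  series:
    - [0,0,-3,0]
    - [0,0,-6,0]
    - [0,0,-9,0]
    - [0,0,-10.5,0]
    - [0,0,-11.3,0]
    - [0,0,-11.7,0]
    - [0,0,-11.9,0]
    - [0,0,-11.9,0]
    - [0,0,-11.9,0]
    - [0,0,-11.9,0]

```text
time_s: 21.0
eef_pos: [0.585, 0.2891, 0.0511]
tcp_rot: [0.0, -0.025, 1.0, 0.0]
contact_force: [-0.0, 0.1, -0.5]
gripper_width: 0.0481
grip_force: 31.2
```

Emit:
apply_moves:
  series:
    - [0,0,0,0]
    - [0,0,0,0]
    - [0,0,0,0]
    - [0,0,0,0]
    - [0,0,0,0]
    - [0,0,0,0]
    - [0,0,0,0]
    - [0,0,0,0]
    - [0,0,1,0]
    - [0,0,3,0]
    - [0,0,6,0]
    - [0,0,10,0]
    - [0,0,15,0]
    - [0,0,15,0]
    - [0,0,15,0]
  claw: 1

```text
time_s: 22.5
eef_pos: [0.5853, 0.2894, 0.2033]
tcp_rot: [0.002, -0.025, 1.0, 0.002]
contact_force: [0.4, 0.7, -0.2]
gripper_width: 0.0853
grip_force: 0.0
```

```bash
python3 - <<'E'
from h import *
s=read_state(); print(s['eef_pos'],s['joint_pos'])
W=snap("wrist","w8"); T=snap("top","t8")
for q in blobs(W,'blue')[:3]: print('blue',cv2.boundingRect(q),cv2.minAreaRect(onplane(W,q,.004)*1000),cv2.minAreaRect(onplane(W,q,.08)*1000))
for q in blobs(W,'yellow')[:1]: print('y',cv2.minAreaRect(onplane(W,q,.004)*1000))
E
```

```text
[0.58534729 0.28936213 0.2032911 ] [ 7.64871422e-01  1.74970450e-01  1.79254756e-01  1.55296921e-04
 -1.57026674e+00 -2.28587612e+00]
blue (245, 139, 67, 85) ((596.5489501953125, 288.54364013671875), (63.02701187133789, 84.57779693603516), 89.0299301147461) ((577.8184814453125, 287.763427734375), (48.980098724365234, 65.72789764404297), 89.03001403808594)
blue (336, 351, 30, 32) ((809.9861450195312, 383.1525573730469), (42.32483673095703, 32.96147918701172), 9.524855613708496) ((743.6867065429688, 361.28680419921875), (32.89183807373047, 25.615365982055664), 9.52485466003418)
blue (387, 345, 18, 6) ((780.651611328125, 429.7969055175781), (6.686014175415039, 19.647550582885742), 2.6725528240203857) ((720.8895874023438, 397.53546142578125), (5.19583797454834, 15.268922805786133), 2.6695797443389893)
```

View pics/w8.png

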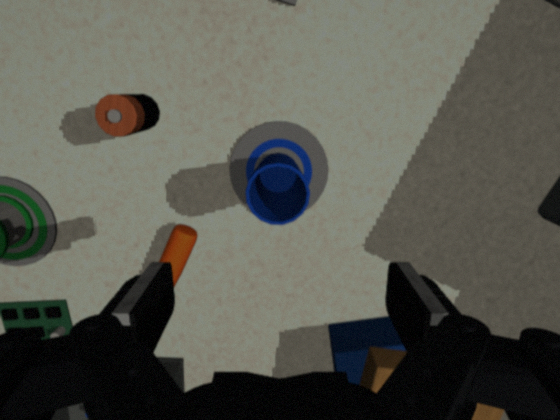

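The blue cup stands upright in its ring (rim centre (278,193)). Going back for the red cup.

```bash
python3 - <<'E'
from h import *
W=read_camera("wrist")
print('rim',ray(W,(278,193),.08),'ringtop',ray(W,(279,139),.004),'ring sides',ray(W,(246.5,168),.004),ray(W,(312,168),.004))
E
```

```text
rim [0.58351039 0.28729319 0.08      ] ringtop [0.55233075 0.28640297 0.004     ] ring sides [0.58113364 0.25693096 0.004     ] [0.57807298 0.31901373 0.004     ]
```

Emit:
apply_moves:
  series:
    - [-1.4,-4,0,0]
    - [-2.8,-8,0,0]
    - [-4,-12,0,0]
    - [-5.4,-16,0,0]
    - [-6.8,-20,0,0]
    - [-8.2,-24,0,0]
    - [-9.5,-28,0,0]
    - [-10.9,-32,0,0]
    - [-12.2,-36,0,0]
    - [-13.6,-40,0,0]
    - [-15,-44,0,0]
    - [-16.3,-48,0,0]
    - [-17.7,-52,0,0]
    - [-19,-56,0,0]
    - [-19.9,-58.3,0,0]
    - [-19.9,-58.3,0,0]
    - [-19.9,-58.3,0,0]
    - [-19.9,-58.3,0,0]

```text
time_s: 24.45
eef_pos: [0.3858, -0.2935, 0.1997]
tcp_rot: [-0.0, -0.025, 1.0, 0.0]
contact_force: [0.1, -0.3, 0.1]
gripper_width: 0.085
grip_force: 0.0
```

```bash
python3 - <<'E'
from h import *
s=read_state(); print(s['eef_pos'])
W=snap("wrist","w9")
for q in blobs(W,'red')[:3]: print('red',cv2.boundingRect(q),[cv2.minAreaRect(onplane(W,q,z)*1000)[:2] for z in (.004,.046)])
E
```

```text
[ 0.38579687 -0.29353989  0.19972201]
red (243, 152, 70, 68) [((399.16845703125, -295.0522766113281), (66.3733139038086, 66.53105926513672)), ((388.5252990722656, -295.3575134277344), (58.120399475097656, 58.258541107177734))]
red (239, 325, 68, 53) [((587.6639404296875, -290.39666748046875), (75.50507354736328, 67.29762268066406)), ((553.5830688476562, -291.28076171875), (66.11666870117188, 58.929744720458984))]
```

Emit:
apply_moves:
  series:
    - [0.15,-0.1,-4,0]
    - [0.15,-0.1,-8,0]
    - [0.15,-0.1,-12,0]
    - [0.15,-0.1,-15,0]
    - [0.15,-0.1,-17,0]
    - [0.15,-0.1,-18.6,0]
    - [0.15,-0.1,-18.6,0]
    - [0.15,-0.1,-18.6,0]

```text
time_s: 25.3
eef_pos: [0.3877, -0.2948, 0.0148]
tcp_rot: [-0.0, -0.026, 1.0, -0.0]
contact_force: [0.5, -0.8, 0.7]
gripper_width: 0.0849
grip_force: 0.0
```

Emit:
apply_moves:
  series:
    - [0,0,0,0]
    - [0,0,0,0]
    - [0,0,0,0]
    - [0,0,0,0]
    - [0,0,0,0]
    - [0,0,0,0]
    - [0,0,0,0]
    - [0,0,0,0]
    - [0,0,0.5,0]
    - [0,0,2,0]
    - [0,0,4,0]
    - [0,0,7,0]
    - [0,0,10,0]
    - [0,0,10,0]
    - [0,0,10,0]
  claw: 0
  squeeze: 30

```text
time_s: 26.8
eef_pos: [0.3875, -0.2951, 0.115]
tcp_rot: [0.001, -0.025, 1.0, 0.0]
contact_force: [-0.0, -0.1, -1.8]
gripper_width: 0.0584
grip_force: 32.4
```

```bash
python3 - <<'E'
from h import *
S=snap("side","s10")
cv2.imwrite("pics/s10c.png",cv2.resize(S["image"][150:420,250:480,::-1],None,fx=2,fy=2))
E
```

```text
(no output)
```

View pics/s10c.png

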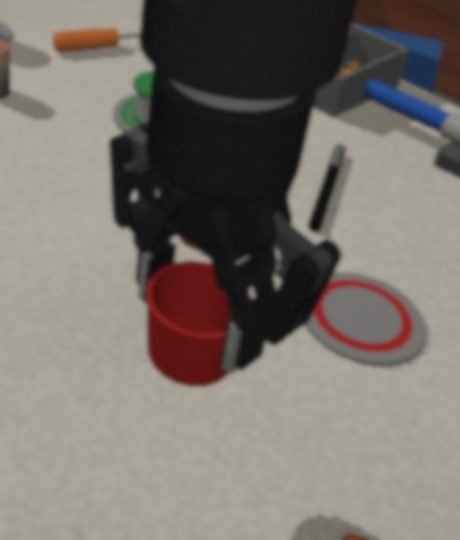

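The red cup is held upright. I'm placing it on the red ring.

Emit:
apply_moves:
  series:
    - [3,0.1,0,0]
    - [7,0.2,0,0]
    - [11,0.3,0,0]
    - [15,0.35,0,0]
    - [18,0.35,0,0]
    - [20.1,0.35,0,0]
    - [20.1,0.35,0,0]
    - [20.1,0.35,0,0]
    - [20.1,0.35,-3,0]
    - [20.1,0.35,-6,0]
    - [20.1,0.35,-8.2,0]
    - [20.1,0.35,-9.2,0]
    - [20.1,0.35,-9.5,0]
    - [20.1,0.35,-9.5,0]
    - [20.1,0.35,-9.5,0]
    - [20.1,0.35,-9.5,0]

```text
time_s: 28.45
eef_pos: [0.5883, -0.2919, 0.0202]
tcp_rot: [0.0, -0.025, 1.0, -0.0]
contact_force: [-0.9, 0.1, 2.8]
gripper_width: 0.0585
grip_force: 32.6
```

Emit:
apply_moves:
  series:
    - [0,0,0,0]
    - [0,0,0,0]
    - [0,0,0,0]
    - [0,0,0,0]
    - [0,0,0,0]
    - [0,0,0,0]
    - [0,0,0,0]
    - [0,0,0,0]
    - [0,0,1,0]
    - [0,0,3,0]
    - [0,0,7,0]
    - [0,0,12,0]
    - [0,0,17,0]
    - [0,0,19,0]
    - [0,0,19,0]
    - [0,0,19,0]
  claw: 1

```text
time_s: 30.05
eef_pos: [0.5883, -0.2915, 0.2099]
tcp_rot: [0.001, -0.025, 1.0, 0.0]
contact_force: [-0.4, -0.2, -1.5]
gripper_width: 0.0857
grip_force: 0.0
```

```bash
python3 - <<'E'
from h import *
s=read_state(); print(s['eef_pos'],s['time_s'])
W=snap("wrist","w11")
cv2.imwrite("pics/w11c.png",cv2.resize(W["image"][60:300,150:420,::-1],None,fx=2,fy=2))
E
```

```text
[ 0.58829918 -0.29151159  0.209914  ] 30.05
```

View pics/w11c.png

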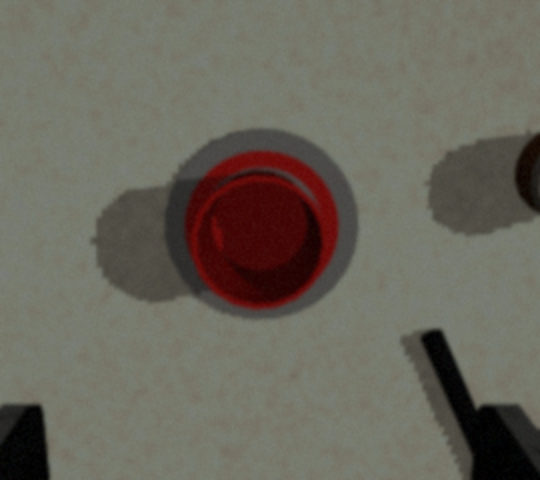

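Emit:
apply_moves:
  series:
    - [-4,4,2,0]
    - [-8,8,4,0]
    - [-12,12,5,0]
    - [-14,16,5,0]
    - [-16,20,5,0]
    - [-18,24,5,0]
    - [-20,28,5,0]
    - [-20,28,5,0]
    - [-20,28,5,0]

```text
time_s: 31.0
eef_pos: [0.3877, -0.0104, 0.2586]
tcp_rot: [-0.0, -0.027, 1.0, 0.0]
contact_force: [0.3, 0.0, 0.4]
gripper_width: 0.0853
grip_force: 0.0
```

```bash
python3 - <<'E'
from h import *
T=snap("top","t12"); S=snap("side","s12")
cv2.imwrite("pics/fin.png",np.vstack([cv2.resize(T["image"][110:285,130:430,::-1],(600,350)),cv2.resize(S["image"][120:420,90:480,::-1],(325,250))[:, :] if 0 else np.hstack([cv2.resize(S["image"][120:420,90:480,::-1],(325,250)),np.zeros((250,275,3),np.uint8)])]))
E
```

```text
(no output)
```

View pics/fin.png

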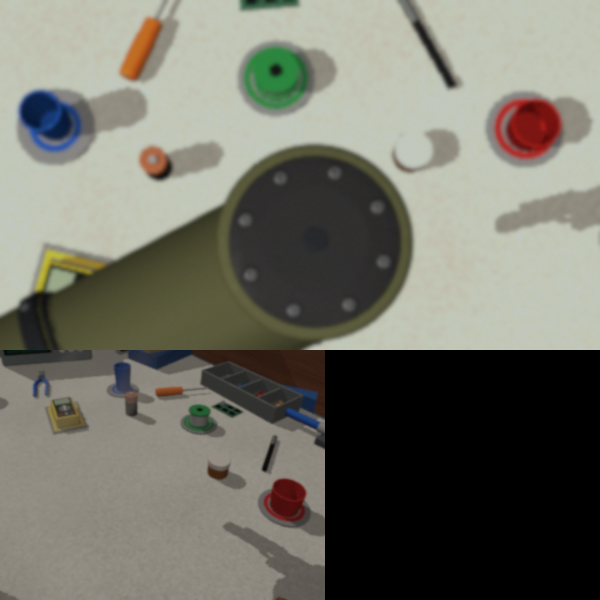

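All four stand on their tiles, and the battery and jar haven't moved. One last check of the offsets by ray casting before I hand in.

```bash
python3 - <<'E'
from h import *
T=read_camera("top")
for n,u,z,ring in(('red',(396.5,172),.05,(589.1,-291.8)),('blue',(150.5,165.5),.08,(583.7,288)),('spool',(267.6,145.3),.044,(649.5,17.4))):
    p=ray(T,u,z)[:2]*1000; d=p-ring; print(n,p,d,np.hypot(*d))
    globals()[n]=np.hypot(*d)
if max(red,blue,spool)<8: print(sign_off())
E
```

```text
red [ 583.72399928 -289.68519695] [-5.37600072  2.11480305] 5.777004039566171
blue [583.70635148 283.91489608] [ 0.00635148 -4.08510392] 4.085108861971971
spool [645.89180466  16.68316989] [-3.60819534 -0.71683011] 3.6787115971851234
the job is handed in; nothing more can be done
None
```

I placed the spool, multimeter, blue cup and red cup on their own tiles and handed the job in; by my camera checks the spool and both cups are about 4–6 mm off centre (limit 12 mm), the meter looked squarely placed by eye, and the battery and jar weren't touched.

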